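# Shut the blue pellet dispenser's gate

## Task

Shut the slide gate of the blue pellet dispenser: push its blue tab towards the hopper, all the way home, until the spring catch clicks down behind the gate. Leave the yellow dispenser's gate open as it is.

Things in the scene. Friction and masses are not known exactly. Their poses are not given: they have to be found in the camera images.
- blue_tab (a point): Blue upright tab, 50 mm wide, 6 mm thick, 45 mm tall, at the outer end of the blue dispenser's steel slide gate. The point, 148 mm above the bench, is the centre of its outer face (away from the hopper), 17 mm below its top edge, 28 mm above its lower edge. It moves with the gate. x axis: level, the push direction, towards the hopper; z up. The space outside the face is free.
- blue_dispenser: Bench dispenser, bolted down: steel base 130 mm wide, origin at its underside, x along the push, from x = -160 to 125 mm. Its blue hopper, 116 mm across, 260 mm high, has its axis at x = 60 mm; the shut gate's tab has its outer face at x = -93 mm; the catch's bridge and knob, 187 mm high, stand at x = -35 mm. A cup stands under the hopper.
- blue_gate (a joint): How far the blue gate is still open, in m: 0 shut against its stop, 0.066 fully open. It shrinks by the distance the tab is pushed along x, and stays where it is left (stiff, no return spring). Pushing takes about 5 to 7 N, rising to about 8 to 12 N where the catch is lifted.
- blue_catch (a joint): Lift in m of the blue dispenser's spring catch, a vertical 8 mm brass pin with a black knob in a bridge over the gate; 0 is down. Near the end of the push a ramp on the gate lifts it about 6 mm; over the last 5 mm it snaps down behind the gate and then holds it shut.
- yellow_tab (a point): The same point on the yellow tab of the second dispenser, the same in shape and painted yellow, which also stands open.
- yellow_gate (a joint): How far the yellow gate is open, in m, as for the blue gate.

How it is judged:
At the end, for the whole second after the job is handed in: The blue gate is within 5 mm of fully shut with its catch dropped (less than 2.5 mm of lift left), and the yellow gate is still at least 27 mm open (value of joint blue_gate below 0.005 m and value of joint blue_catch below 0.0025 m and value of joint yellow_gate above 0.027 m); the robot touches nothing.
It fails at once if the yellow gate is pushed in or pulled out by more than 10 mm (distance of yellow_tab from where it was at the start of the episode above 0.01 m).
It also fails if it takes over 32 s, if anything falls off the work surface, if the arm or the gripper's body presses on something with over 40 N, if the wrist force passes 120 N, or if a joint passes its speed limit or range.

## Robot

A 6-joint arm with a two-finger parallel gripper is mounted at the origin on the work surface. World frame = base frame: x ahead of the robot, y to its left, z up, the work surface at z = 0. Lengths are in m, angles in rad, forces in N, time in s.
With the tool pointing down it reaches from about 0.25 to 0.775 m from the base axis. Payload 8.9 kg.
Tool frame: the origin (TCP) lies where the fingers leave the gripper's body, on its centre line; the fingertips stand 73 mm ahead of it and the grasp point (between the pads) lies r.grasp_offset ahead of it (r.grasp_offset is the distance from the TCP to the grasp point, in m); z points along the fingers, y is the direction in which the jaws open and shut (so a half turn about z gives the same grasp; the last joint's range is limited). The gripper opens to 85 mm and grips with 20 to 120 N. Pads are 22 mm wide; open, the fingers measure 114 mm over their backs; the gripper's body (76 mm by 85 mm) begins 54 mm behind the grasp point. The pads swing forward as they close: fully open they stand 13 mm farther back than shut.
Start: joints at [1.025, 0.291, -0.153, 1.127, 0, 1.431], TCP at [0.208, 0.482, 0.304] pointing down, gripper open.
Joint ranges: [-2.52, 2.52], [-0.91, 1.74], [-1.3, 1.37], [-1.96, 2.02], [-1.52, 1.47], [-3.14, 3.14]. Speed limits (rad/s): [2.22, 2.22, 2.79, 3.14, 3.14, 3.14].

## Interface

Orientations are given as a unit quaternion [w, x, y, z].
In Python, from plant import r gives the robot as it stands.
- The arm moves only by the shell command python3 -m pendant 'ROWS'. ROWS is JSON, a list of rows, each a list of 3 entries, a list of its own where there are three numbers: the finger opening in mm, from 0 to 85.4, then the shift along the tool's x, y, z in mm, then the turn, a rotation vector about the tool's x, y, z in degrees. A call has 1 to 20 rows; each row is the pose to reach, as a shift and turn from the pose commanded when the call began, along the tool's axes at that moment; what a row does not reach only later rows make up. A row lasts 1/8 s, in which the tool goes at most 62.5 mm and 10.7 degrees, less where a joint would pass 70% of its speed; a pose out of reach is approached as far as the arm can. A call with a gripper value outside its range is refused whole. The fingers move at their own pace and stop on an object; the grip force is fixed at half the most. Time passes only in rows, so rows that repeat a pose let the fingers close. It gives the time, the measured TCP pose, the force and the opening at its end, in the units of the state.
- r.observe(): the state, without advancing time (a new reading comes with each control period).
- r.read_camera(name): name is "side" or "top" or "wrist"; returns a dict with "pixels" (400x640x3 uint8, blue, green, red), "camera_matrix" (3x3 intrinsics, pixels), "R" (3x3) and "t" (3): a world point X has camera coordinates R X + t. Camera axes: x right, y down, z forward; pixel columns grow to the right and rows downward; lengths in m; the calibration is good to about 2 mm. A picture is of the moment at which its call begins. There is no depth.
- r.finish_job(): hands the job in, once; it reports no verdict.
The state is a dict: "clock": time; "joints": joint angles; "joint_velocities": joint speeds; "effort": joint torques, N m; "tcp_pos": TCP position; "eef_rot": TCP orientation; "force": force on the tool from outside, world axes, zero at the start; "wrist_torque": the same for the moment, N m; "width": finger opening in m.
Only numpy, scipy, OpenCV 4.12 (cv2) and the standard library are available. Lean on these libraries where they do the work, as an engineer would, in place of code of your own. Each camera call takes 0.05 s, during which the arm holds its last target.

## Working session

There is one attempt and no reset: what is moved stays moved. The work goes in short steps, Python scripts to look and compute and a shell command to move; the robot and the scene stay as the last step left them, time stands still between calls to the robot, and variables do not carry over. Pictures are saved under pics/ and viewed, and the job is handed in when it is done.

```bash
mkdir -p pics; ls
python3 - <<'E'
from plant import r
import cv2,pickle
s=r.observe(); print(s['clock'],s['tcp_pos'],s['eef_rot'],s['width'],r.grasp_offset)
d={}
for n in("side","top","wrist"):
    c=r.read_camera(n); d[n]=c; cv2.imwrite(f"pics/{n}0.png",c["pixels"])
pickle.dump(d,open("c0.pkl","wb"))
E
```

```text
pics
0.0 [0.20755204 0.48185    0.3033079 ] [-2.11809622e-04  2.01991560e-01  9.79387024e-01 -6.50092412e-04] 0.08510577272678638 0.0539
```

View pics/side0.png

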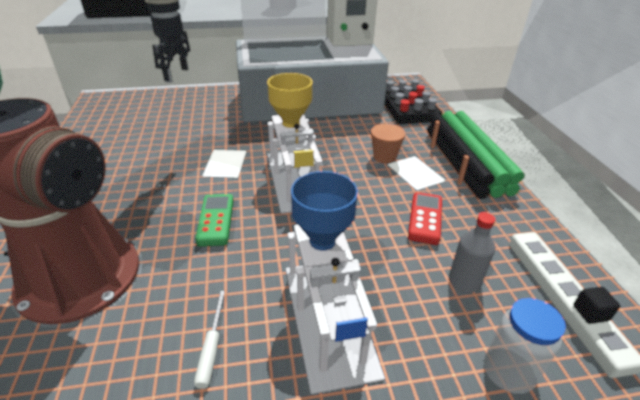

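View pics/top0.png

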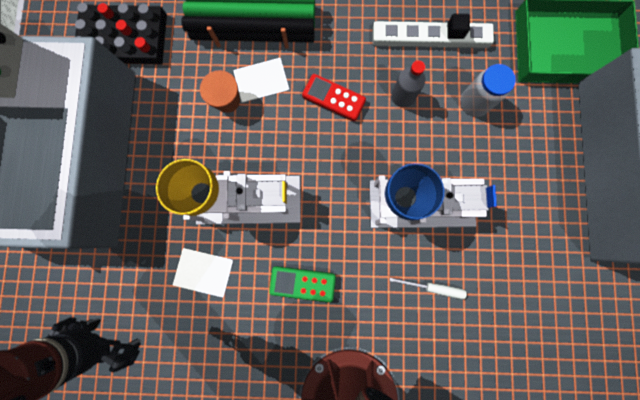

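View pics/wrist0.png

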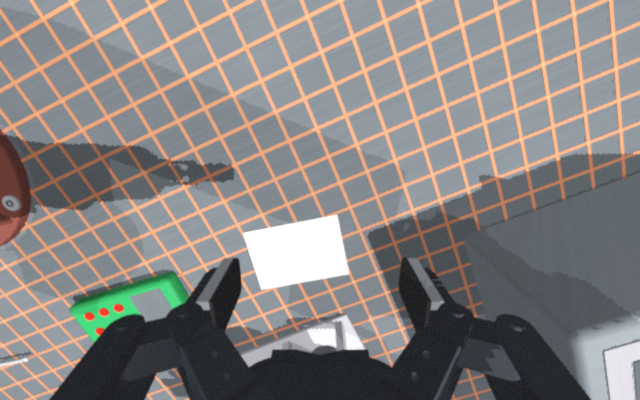

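```bash
cat > h.py <<'E'
import numpy as np,cv2
def ray(c,uv):
    K,R,t=map(np.array,(c["camera_matrix"],c["R"],c["t"])); o=-R.T@t
    d=R.T@np.linalg.solve(K,[uv[0],uv[1],1]); return o,d/np.linalg.norm(d)
def plane(c,uv,z):
    o,d=ray(c,uv); return o+d*(z-o[2])/d[2]
def tri(c1,u1,c2,u2):
    o1,d1=ray(c1,u1);o2,d2=ray(c2,u2)
    s=np.linalg.lstsq(np.c_[d1,-d2],o2-o1,rcond=None)[0]
    a=o1+s[0]*d1;b=o2+s[1]*d2; return (a+b)/2,np.linalg.norm(a-b)
E
python3 - <<'E'
import pickle,cv2,numpy as np
from h import *
d=pickle.load(open("c0.pkl","rb"))
np.set_printoptions(precision=4,suppress=True)
for n in("side","top"):
    c=d[n]; hsv=cv2.cvtColor(c["pixels"],cv2.COLOR_BGR2HSV)
    print(n,"cam",ray(c,(320,200))[0])
    for col,lo,hi in(("blue",(100,110,60),(125,255,255)),("yel",(20,120,80),(33,255,255))):
        m=cv2.inRange(hsv,lo,hi)
        k,l,st,ce=cv2.connectedComponentsWithStats(m)
        for i in range(1,k):
            if st[i,4]>25:
                ct=cv2.findContours((l==i).astype('uint8'),0,2)[0][0]
                print(col,st[i],ce[i],cv2.boxPoints(cv2.minAreaRect(ct)).round(1).tolist(), plane(c,ce[i],.1425))
for n,b in(("side",(310,300,400,370)),("top",(360,150,520,240))):
    x0,y0,x1,y1=b; im=d[n]["pixels"][y0:y1,x0:x1]
    cv2.imwrite(f"pics/{n}_z.png",cv2.resize(im,None,fx=5 if n=="top" else 8,fy=5 if n=="top" else 8,interpolation=cv2.INTER_NEAREST))
E
```

```text
side cam [ 0.3931 -0.6831  0.6946]
blue [ 292  171   65   79 3718] [323.2768 205.8327] [[292.0, 249.0], [292.0, 171.0], [356.0, 171.0], [356.0, 249.0]] [ 0.531  -0.0141  0.1425]
blue [ 510  298   56   47 1909] [537.11   320.9513] [[502.20001220703125, 328.29998779296875], [518.9000244140625, 290.6000061035156], [571.5, 314.0], [554.7999877929688, 351.70001220703125]] [ 0.8108 -0.3447  0.1425]
blue [336 318  31  23 504] [350.7659 329.0139] [[333.0, 323.5], [365.70001220703125, 317.5], [368.8999938964844, 334.8999938964844], [336.20001220703125, 340.8999938964844]] [ 0.5187 -0.3147  0.1425]
yel [ 268   74   44   53 1707] [289.6837  95.7417] [[268.0, 74.0], [311.0, 74.0], [311.0, 126.0], [268.0, 126.0]] [0.5257 0.536  0.1425]
yel [295 152  18  15 240] [303.0375 158.45  ] [[295.0, 152.0], [312.0, 152.0], [312.0, 166.0], [295.0, 166.0]] [0.5153 0.1733 0.1425]
top cam [0.4017 0.0636 1.0016]
blue [482  64  34  32 844] [498.4562  79.2322] [[482.0, 64.0], [515.0, 64.0], [515.0, 95.0], [482.0, 95.0]] [ 0.8105 -0.3477  0.1425]
blue [ 385  164   60   56 2102] [416.0024 191.5837] [[385.0, 164.0], [444.0, 164.0], [444.0, 219.0], [385.0, 219.0]] [ 0.5247 -0.1426  0.1425]
blue [486 184  11  24 205] [491.2927 196.0537] [[485.6000061035156, 184.5], [495.29998779296875, 183.8000030517578], [496.79998779296875, 206.5], [487.1000061035156, 207.10000610351562]] [ 0.5186 -0.3204  0.1425]
yel [ 155  158   63   58 2526] [184.4782 186.6243] [[153.1999969482422, 212.39999389648438], [156.89999389648438, 156.10000610351562], [219.1999969482422, 160.3000030517578], [215.39999389648438, 216.60000610351562]] [0.5225 0.4102 0.1425]
yel [283 181   4  22  67] [284.1194 190.9851] [[283.0, 181.0], [286.0, 181.0], [286.0, 202.0], [283.0, 202.0]] [0.5181 0.171  0.1425]
```

View pics/side_z.png

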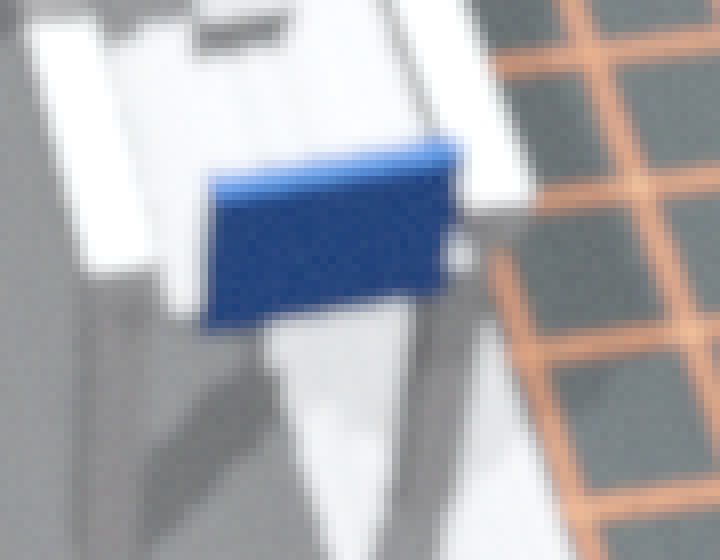

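View pics/top_z.png

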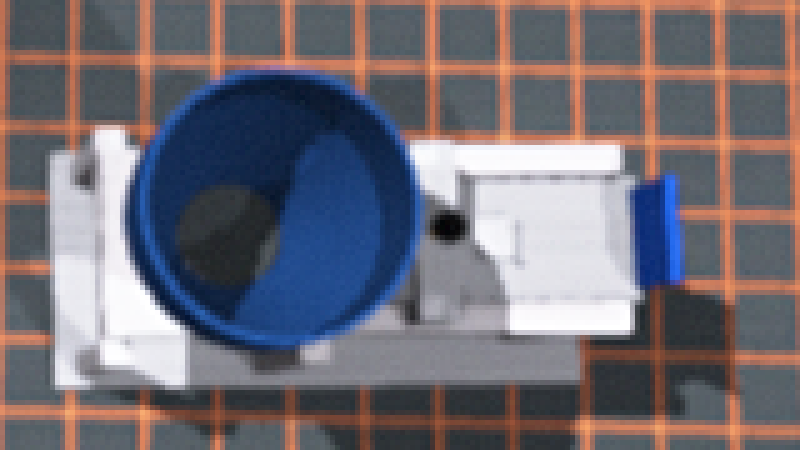

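Run:
```python
import pickle
from h import *
d=pickle.load(open("c0.pkl","rb")); S,T=d["side"],d["top"]
np.set_printoptions(precision=4,suppress=True)
A,ea=tri(S,(336.5,324.1),T,(496.9,206.8)); B,eb=tri(S,(366.9,320.6),T,(495.6,184.6))
print(A,ea,B,eb,np.linalg.norm(A-B))
for z,pts in((.165,[(S,(336.5,324.1)),(S,(366.9,320.6)),(T,(496.9,206.8)),(T,(495.6,184.6))]),(.12,[(S,(335.3,341)),(S,(365.5,336.5))])):
    for c,p in pts: print(z,plane(c,p,z))
# catch knob top, yellow knob, hopper axis
print("knob",plane(T,(450,195),.187),"base edges",[plane(T,p,.01)for p in((371,227),(476,227))])
```

```text
[ 0.4923 -0.3208  0.1687] 0.003316270584684873 [ 0.5414 -0.3202  0.1666] 0.0018513533892087364 0.04914591540262254
0.165 [ 0.4946 -0.3183  0.165 ]
0.165 [ 0.5408 -0.3191  0.165 ]
0.165 [ 0.491  -0.3223  0.165 ]
0.165 [ 0.5426 -0.3211  0.165 ]
0.12 [ 0.4951 -0.3171  0.12  ]
0.12 [ 0.5435 -0.3165  0.12  ]
knob [ 0.5126 -0.2081  0.187 ] base edges [array([ 0.4436, -0.0521,  0.01  ]), array([ 0.4512, -0.3356,  0.01  ])]
```

```bash
cat >> h.py <<'E'
from scipy.spatial.transform import Rotation as Ro
def rel(s,target,yaw):
    R=Ro.from_quat(s['eef_rot'],scalar_first=True)
    x=np.array([np.cos(yaw),np.sin(yaw),0]);z=np.array([0,0,-1.]);G=Ro.from_matrix(np.c_[x,np.cross(z,x),z])
    return (R.inv().apply(np.array(target)-s['tcp_pos'])*1000).round(1),np.degrees((R.inv()*G).as_rotvec()).round(2)
E
python3 -m pendant '[[0,[0,0,-40],[0,0,0]],[0,[0,0,-85],[0,0,0]],[0,[0,0,-85],[0,0,0]],[0,[0,0,-85],[0,0,0]]]'
python3 - <<'E'
from plant import r
from h import *
s=r.observe();print(rel(s,[.518,-.365,.385],np.radians(91.5)),s['joints'])
E
```

```text
clock: 0.65
tcp_pos: [0.2076, 0.482, 0.3883]
eef_rot: [-0.0, 0.202, 0.979, -0.0]
force: [0.7, 0.2, -0.6]
width: 0.0122
(array([-620.2, -655.1,    3.7]), array([-4.000e-02,  2.000e-02,  6.519e+01])) [ 1.02467619e+00  2.60296117e-01  2.56578411e-02  1.33683255e+00
 -4.41487416e-06  1.43149765e+00]
```

```bash
python3 -m pendant '[[0,[-40,-42,0],[0,0,4]],[0,[-80,-84,0],[0,0,8]],[0,[-120,-126,0],[0,0,12]],[0,[-160,-168,0],[0,0,16]],[0,[-200,-210,0],[0,0,20]],[0,[-240,-252,0],[0,0,24]],[0,[-280,-294,0],[0,0,28]],[0,[-320,-336,0],[0,0,33]],[0,[-360,-378,0],[0,0,38]],[0,[-400,-420,0],[0,0,43]],[0,[-440,-462,0],[0,0,48]],[0,[-480,-504,0],[0,0,53]],[0,[-520,-546,0],[0,0,58]],[0,[-560,-590,0],[0,0,62]],[0,[-600,-634,0],[0,0,65]],[0,[-620,-655,0],[0,0,65.2]],[0,[-620,-655,0],[0,0,65.2]],[0,[-620,-655,0],[0,0,65.2]]]'
python3 - <<'E'
from plant import r
from h import *
import pickle
s=r.observe();print(rel(s,[.518,-.365,.208],np.radians(91.5)),s['joints'])
c=r.read_camera("wrist");cv2.imwrite("pics/w1.png",c["pixels"]);pickle.dump(c,open("w1.pkl","wb"))
E
```

```text
clock: 2.9
tcp_pos: [0.5176, -0.3639, 0.3879]
eef_rot: [-0.001, 0.698, 0.716, 0.0]
force: [0.2, -0.1, -0.7]
width: 0.0
(array([ -1.4,   0.6, 179.9]), array([-0.08, -0.09,  0.01])) [-7.28327391e-01  4.88861452e-01  3.62408081e-01  1.44648959e+00
  1.89138013e-04  8.16145572e-01]
```

View pics/w1.png

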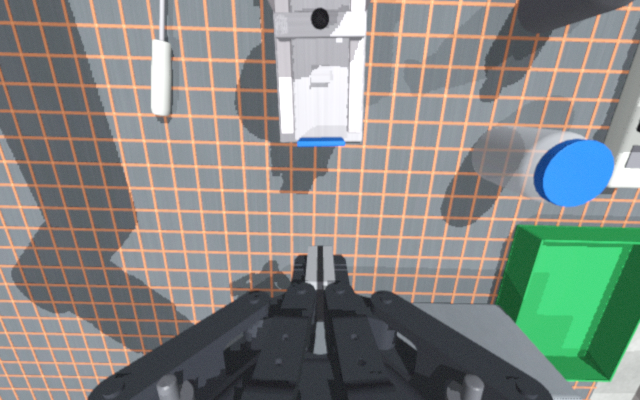

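The wrist view shows the blue tab at about (321,142), centred ahead of the closed fingers (320,250). Nothing stands where the tool comes down. I'll check the tab position from this view.

```bash
python3 - <<'E'
import pickle
from h import *
c=pickle.load(open("w1.pkl","rb"))
m=cv2.inRange(cv2.cvtColor(c["pixels"],cv2.COLOR_BGR2HSV),(100,110,60),(125,255,255))
m[:120]=0;m[160:]=0;m[:,400:]=0
x,y,w,h=cv2.boundingRect(m);print(x,y,w,h)
np.set_printoptions(precision=4,suppress=True)
for p in((x,y+h),(x+w,y+h),(x,y),(x+w,y)):print(plane(c,p,.165))
print(plane(c,(320,18),.187))
E
python3 -m pendant '[[0,[0,0,45],[0,0,0]],[0,[0,0,90],[0,0,0]],[0,[0,0,135],[0,0,0]],[0,[0,0,170],[0,0,0]],[0,[0,0,180],[0,0,0]],[0,[0,0,180],[0,0,0]],[0,[0,0,180],[0,0,0]]]'
python3 - <<'E'
from plant import r
import cv2
for n in("side","wrist"):
    c=r.read_camera(n);cv2.imwrite(f"pics/{n}2.png",c["pixels"])
E
```

```text
297 138 49 9
[ 0.493  -0.3215  0.165 ]
[ 0.5438 -0.3201  0.165 ]
[ 0.493  -0.3124  0.165 ]
[ 0.5433 -0.311   0.165 ]
[ 0.5139 -0.2111  0.187 ]
clock: 3.82
tcp_pos: [0.5187, -0.3651, 0.2108]
eef_rot: [0.001, 0.698, 0.716, 0.0]
force: [0.8, 0.5, -0.3]
width: 0.0001
```

View pics/side2.png

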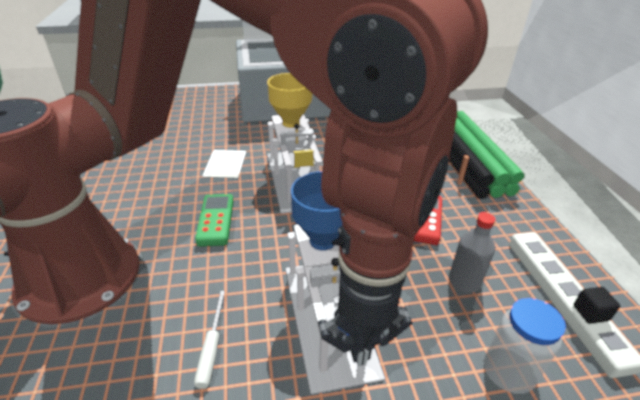

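View pics/wrist2.png

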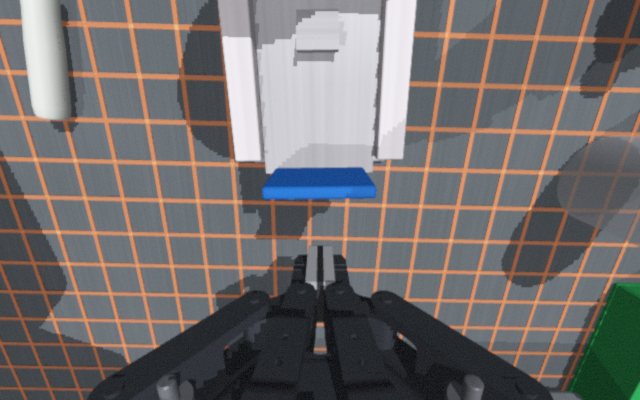

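```bash
python3 - <<'E'
import pickle
from h import *
c=pickle.load(open("w1.pkl","rb"));print(ray(c,(320,200))[0]-np.array([.5176,-.3639,.3879]))
E
python3 -m pendant '[[0,[10,0,0],[0,0,0]],[0,[20,0,0],[0,0,0]],[0,[27,0,0],[0,0,0]],[0,[32,0,0],[0,0,0]],[0,[37,0,0],[0,0,0]],[0,[42,0,0],[0,0,0]],[0,[47,0,0],[0,0,0]],[0,[52,0,0],[0,0,0]]]'
python3 - <<'E'
from plant import r
import cv2
for n in("top","wrist"):
    c=r.read_camera(n);cv2.imwrite(f"pics/{n}3.png",c["pixels"])
E
```

```text
[-0.00153815  0.08417097  0.06998487]
clock: 4.92
tcp_pos: [0.5166, -0.3138, 0.2091]
eef_rot: [0.001, 0.698, 0.716, -0.001]
force: [-1.1, -6.7, -0.7]
width: 0.0001
```

View pics/wrist3.png

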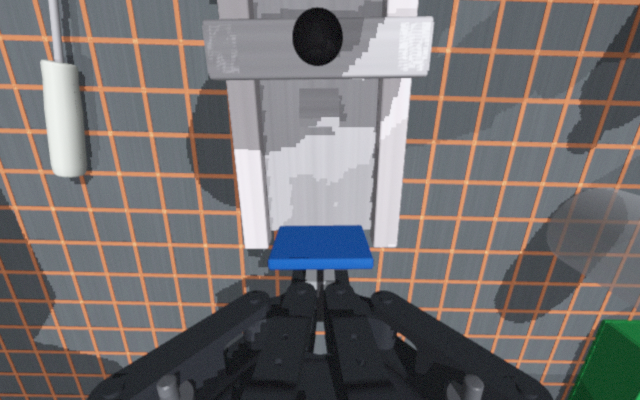

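The wrist view shows the closed fingers flat on the tab's outer face at (320,265), with the force at 6.7 N as expected. I'll keep pushing, about 35 mm more.

```bash
python3 -m pendant '[[0,[4,0,0],[0,0,0]],[0,[8,0,0],[0,0,0]],[0,[12,0,0],[0,0,0]],[0,[16,0,0],[0,0,0]],[0,[19,0,0],[0,0,0]],[0,[22,0,0],[0,0,0]],[0,[24,0,0],[0,0,0]]]'; python3 -m pendant '[[0,[2,0,0],[0,0,0]],[0,[4,0,0],[0,0,0]]]';python3 -m pendant '[[0,[2,0,0],[0,0,0]],[0,[4,0,0],[0,0,0]]]'
```

```text
clock: 5.9
tcp_pos: [0.5159, -0.2926, 0.2092]
eef_rot: [0.003, 0.699, 0.715, -0.003]
force: [-1.7, -19.7, -6.1]
width: -0.0
clock: 6.15
tcp_pos: [0.5157, -0.288, 0.2091]
eef_rot: [0.002, 0.699, 0.715, -0.002]
force: [-2.4, -19.2, -5.0]
width: -0.0002
clock: 6.4
tcp_pos: [0.5156, -0.2815, 0.209]
eef_rot: [0.0, 0.698, 0.716, -0.0]
force: [-1.4, -5.5, 1.0]
width: 0.0001
```

```bash
for i in 1; do python3 -m pendant '[[0,[1,0,0],[0,0,0]],[0,[2,0,0],[0,0,0]]]'; done; python3 -m pendant '[[0,[1,0,0],[0,0,0]],[0,[2,0,0],[0,0,0]]]'
python3 - <<'E'
from plant import r
import cv2
for n in("wrist","side"):
    c=r.read_camera(n);cv2.imwrite(f"pics/{n}4.png",c["pixels"])
E
```

```text
clock: 6.65
tcp_pos: [0.5156, -0.2791, 0.209]
eef_rot: [0.0, 0.698, 0.716, -0.0]
force: [-2.3, -5.7, 0.6]
width: 0.0001
clock: 6.9
tcp_pos: [0.5155, -0.2775, 0.209]
eef_rot: [0.001, 0.698, 0.716, -0.001]
force: [-3.2, -9.7, -0.6]
width: 0.0002
```

View pics/wrist4.png

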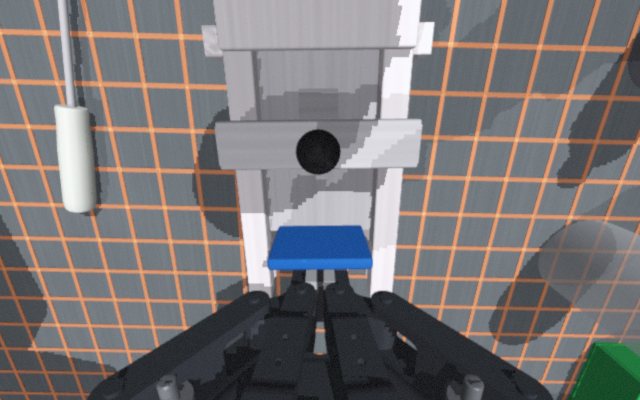

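The gate is nearly home: the tab is at (320,265) and the knob at (318,150). The force is starting to climb, so I'll push on to the stop.

```bash
python3 -m pendant '[[0,[1,0,0],[0,0,0]],[0,[2,0,0],[0,0,0]],[0,[2,0,0],[0,0,0]]]'; python3 -m pendant '[[0,[1,0,0],[0,0,0]],[0,[2,0,0],[0,0,0]],[0,[2,0,0],[0,0,0]]]'
```

```text
clock: 7.38
tcp_pos: [0.5155, -0.2772, 0.2091]
eef_rot: [0.002, 0.698, 0.716, -0.002]
force: [-3.8, -15.2, -4.1]
width: 0.0001
clock: 7.75
tcp_pos: [0.5155, -0.2769, 0.2093]
eef_rot: [0.003, 0.699, 0.715, -0.003]
force: [-3.3, -24.4, -6.1]
width: 0.0005
```

It's against the stop: the force rises to 24 N with no more travel. The face is at y≈-0.266, where the shut position was predicted. Backing off to look.

```bash
python3 -m pendant '[[0,[-10,0,0],[0,0,0]],[0,[-30,0,0],[0,0,0]],[0,[-60,0,0],[0,0,0]],[0,[-80,0,-20],[0,0,0]],[0,[-80,0,-80],[0,0,0]],[0,[-80,0,-140],[0,0,0]],[0,[-80,0,-160],[0,0,0]],[0,[-80,0,-160],[0,0,0]],[0,[-80,0,-160],[0,0,0]]]'
python3 - <<'E'
from plant import r
from h import *
import pickle
np.set_printoptions(precision=4,suppress=True)
d0=pickle.load(open("c0.pkl","rb"))
for n in("wrist","top","side"):
    c=r.read_camera(n);cv2.imwrite(f"pics/{n}5.png",c["pixels"])
    hsv=cv2.cvtColor(c["pixels"],cv2.COLOR_BGR2HSV)
    for col,lo,hi in(("blue",(100,110,60),(125,255,255)),("yel",(20,120,80),(33,255,255))):
        k,l,st,ce=cv2.connectedComponentsWithStats(cv2.inRange(hsv,lo,hi))
        for i in range(1,k):
            if 25<st[i,4]<1500: print(n,col,st[i],ce[i],plane(c,ce[i],.165))
    if n=="wrist": w=c
i=cv2.imread("pics/side5.png")[220:380,260:420];cv2.imwrite("pics/s5z.png",cv2.resize(i,None,fx=3.7,fy=3.7))
i0=d0["side"]["pixels"][220:380,260:420];cv2.imwrite("pics/s0z.png",cv2.resize(i0,None,fx=3.7,fy=3.7))
E
```

```text
clock: 8.88
tcp_pos: [0.5174, -0.3526, 0.3673]
eef_rot: [-0.001, 0.698, 0.716, 0.0]
force: [-0.4, -0.3, -0.9]
width: 0.0001
wrist blue [294  97  53   7 315] [319.9397 100.3778] [ 0.5154 -0.2644  0.165 ]
top blue [482  64  34  32 844] [498.455   79.2476] [ 0.7998 -0.3369  0.165 ]
top blue [464 185  10  23 171] [468.5088 196.4327] [ 0.5133 -0.2579  0.165 ]
top yel [283 181   4  22  69] [284.1739 191.7536] [0.5133 0.168  0.165 ]
side blue [328 290  29  23 500] [341.634 300.926] [ 0.5113 -0.2778  0.165 ]
side yel [295 151  18  16 236] [302.9576 158.3008] [0.5102 0.139  0.165 ]
```

View pics/wrist5.png

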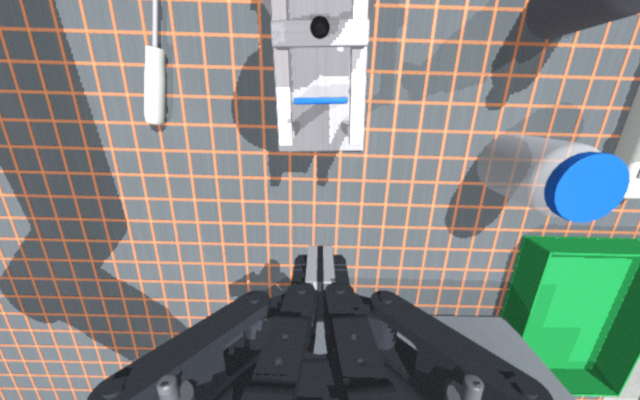

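View pics/side5.png

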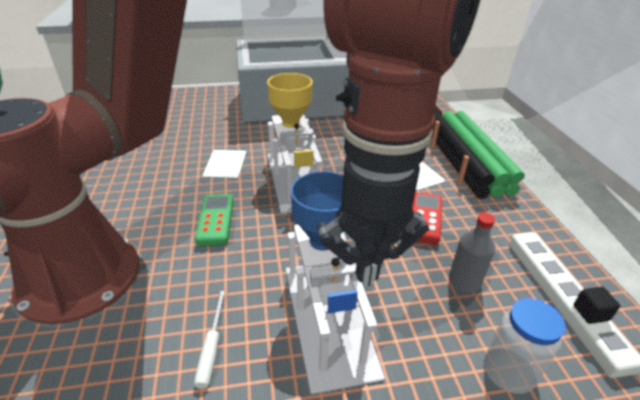

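View pics/top5.png

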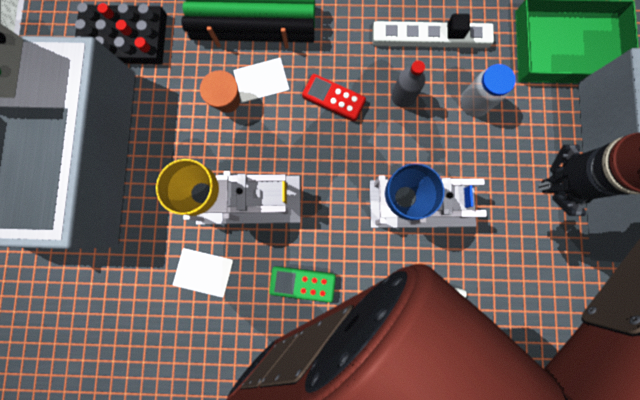

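The tab now sits at (321,100) in the wrist view, well in between the rails, and at (468,196) in the top view. The yellow tab is unmoved at (284,191). Next I'll compare the catch knob's height before and after.

Run:
```python
import pickle,cv2,numpy as np
from h import *
a=pickle.load(open("c0.pkl","rb"))["side"]; b=cv2.imread("pics/side5.png")
for im in(a["pixels"],b):
    g=cv2.cvtColor(im,cv2.COLOR_BGR2GRAY)[250:280,325:348]
    k,l,st,ce=cv2.connectedComponentsWithStats((g<75).astype('uint8'))
    print([(s.tolist(),c.round(2)) for s,c in zip(st,ce) if 10<s[4]<300])
K,R,t=a["camera_matrix"],a["R"],a["t"]
for z in(.18,.186):
    p=K@(R@np.array([.513,-.2095,z])+t);print(p[:2]/p[2])
v=np.hstack([cv2.resize(x[235:295,305:360],None,fx=7,fy=7,interpolation=2) for x in(a["pixels"],b)]);cv2.imwrite("pics/knob.png",v)
```

```text
[([7, 9, 8, 7, 45], array([10.16, 11.96]))]
[([7, 0, 16, 16, 172], array([15.01,  6.36]))]
[334.36501404 262.3251384 ]
[334.52354904 259.81113149]
```

View pics/knob.png

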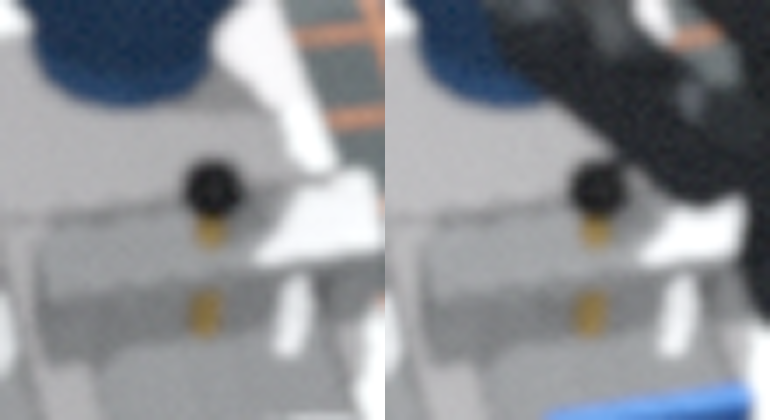

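The knob is at the same height in both crops (row 188, where 6 mm of lift would show as about 17 rows), so the catch is down.

```bash
python3 -c "
from plant import r
print(r.observe()['force'],r.observe()['clock']);print(r.finish_job())"
```

```text
[0.07712438 0.60837023 0.18139417] 9.025
the job is handed in; nothing more can be done
None
```

I shut the blue gate with the closed fingers, pushing its tab about 54 mm to the stop, then backed off clear and handed the job in at about 9 s.

- **Push:** The force was about 7 N, peaked near 20 N at the catch ramp (the task said 8–12 N) and fell to about 5.5 N past it. It then rose to 24 N at the stop with no more travel.
- **Gate position:** The tab's outer face ended at y ≈ -0.266 m, within 2 mm of the shut position I predicted from the catch knob.
- **Catch:** In the side view the knob is back at its starting height to within about 1 mm, so the catch is down. My automatic knob comparison failed because the gripper's dark finger ran into the mask. I judged this from the zoomed pictures instead.
- **Yellow gate:** The yellow tab's position agrees before and after within 1 px in both the top and side views, so that gate is still open.
- **Robot:** It stood clear, with the wrist force under 1 N at hand-in.

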